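# Reset the drawing easel to its third click and hold it

### The job

The small drawing easel on the desk is tilted too steeply: leaving the raised board itself untouched, press the black release button on its post all the way down so that the board drops flat. Then take the board by its bar handle and lift it three clicks and no further, counting the clicks by feel. The clicks only mark the tilt and do not carry the board, so finish while still holding the handle, with the board kept still in the third click; leave the other things on the desk where they are.

Things in the scene. Friction and masses are not known exactly. Their poses are not given: they have to be found in the camera images.
- release_top (a point): centre of the top of the round black push button (26 mm across, 181 mm above the desk) on the grey release post (70 x 44 mm, 165 mm tall) at one side of the easel. Pressed straight down, full travel 10 mm (2 N at first, 5.6 N at the bottom). Some 7 mm down the latch lets the board go and it falls flat in about a second. The button springs back up.
- release (a joint): travel of the release button, m: 0 = up, 0.010 = fully down
- handle_mid (a point): centre of the bar handle: a bare level steel rod 12 mm thick, 132 mm clear between its side brackets, 45 mm beyond the board's free edge, facing the robot. It turns with the board: y along rod and hinge, x from the rod towards the hinge 200 mm away, z normal to the board. Board flat: rod 60 mm above the desk, nothing beneath it; at the start about 198 mm up.
- hinge_mid (a point): point on the hinge axis of the board, in the middle of its width, fixed on the easel 60 mm above the desk. Axes: x away from the handle, y along the hinge, z up. The easel's foot (200 x 365 mm) stands fixed on the desk; the plywood board is 155 mm deep, 240 mm wide, 8 mm thick.
- board (a joint): tilt of the board about its hinge, rad: 0 = flat, grows as the handle is lifted; about 0.76 at the start, where a latch holds it until the button is pressed. Board and handle weigh about 0.6 kg; let go, the board falls flat from any click.
- rack_axis (a point): the rack beside the board, on the side away from the release post: a dark steel sector about the same hinge axis (this point is on the axis) with four round steel pegs 90 mm from it. Its x axis is parallel to the handle's when the board's tilt equals the rack's setting. The board's tilt less that setting is 0.10, 0.23, 0.36 and 0.49 rad with the pawl on top of pegs 1 to 4.
- rack (a joint): setting of the rack about the hinge, rad, in the sense of the board's tilt: different each time (0 to 0.08), clamped fast during the job.
- pawl_tip (a point): tip of the sprung pawl on the board (8 mm steel pin) that rides over the pegs. A click is the pawl passing over a peg into the gap behind it: gaps 1, 2, 3 have their middles at 0.165, 0.295, 0.425 rad of tilt less rack setting. Lifting at the handle takes 2 to 9 N: the force jumps up as the pawl meets a peg, falls steadily while it passes over, and jumps up again in the gap at the next peg.
- paint_jar: bystander: lidded jar, 56 mm across, 60 mm tall; origin at the centre of its underside
- water_cup: bystander: white cup, 72 mm across, 85 mm tall; origin at the centre of its underside
- tape_roll: bystander: cardboard-coloured roll of tape lying flat, 84 mm across, 24 mm tall; origin at the centre of its underside
- glue_stick: bystander: upright glue stick, 28 mm across, 85 mm tall; origin at the centre of its underside

How it is judged:
On the way, in this order (a step that is already met when the one before it is completed fails the run):
1. the release button is pressed down (value of joint release above 0.006 m).
2. the board has dropped flat (value of joint board below 0.03 rad), for 0.2 s.
3. the fingers have lifted the board through the first click (angle between the x axis of handle_mid and the x axis of rack_axis, either way round above 0.13 rad and value of joint board above 0.13 rad and contact force between the fingers and board above 1 N).
At the end, for the whole second after the job is handed in: The fingers hold the board (contact over 1.5 N) at rest in the gap behind the third peg: 0.372 to 0.478 rad of tilt less the rack's setting (middle of the gap 0.425), slower than 0.05 rad/s, with nothing else propping it up (angle between the x axis of handle_mid and the x axis of rack_axis, either way round between 0.372 and 0.478 rad and velocity of joint board between -0.05 and 0.05 rad/s and contact force between the fingers and board above 1.5 N and contact force between board and paint_jar below 0.3 N and contact force between board and water_cup below 0.3 N and contact force between board and tape_roll below 0.3 N and contact force between board and glue_stick below 0.3 N); the arm keeps its last pose, push and grip.
It fails at once if the fingers touch the board while it stands higher than the fourth peg (before the drop, or lifted too far) (angle between the x axis of handle_mid and the x axis of rack_axis, either way round above 0.51 rad and contact force between the fingers and board above 1 N).
It fails at once if the paint jar is disturbed (distance of paint_jar from where it was at the start of the episode above 0.02 m).
It fails at once if the water cup is disturbed (distance of water_cup from where it was at the start of the episode above 0.02 m).
It fails at once if the tape roll is disturbed (distance of tape_roll from where it was at the start of the episode above 0.02 m).
It fails at once if the glue stick is disturbed (distance of glue_stick from where it was at the start of the episode above 0.02 m).
It also fails if it takes over 72 s, if anything falls off the work surface, if the arm or the gripper's body presses on something with over 40 N, if the wrist force passes 120 N, or if a joint passes its speed limit or range.

### The arm

A 6-joint arm with a two-finger parallel gripper is mounted at the origin on the work surface. World frame = base frame: x ahead of the robot, y to its left, z up, the work surface at z = 0. Lengths are in m, angles in rad, forces in N, time in s.
With the tool pointing down it reaches from about 0.3 to 0.775 m from the base axis. Payload 14.6 kg.
Tool frame: the origin (TCP) lies at the very end of the fingers, on their centre line; the grasp point (between the pads) lies 19 mm behind it; z points along the fingers, y is the line along which they close (so a half turn about z gives the same grasp; the last joint's range is limited). The gripper opens to 94 mm and grips with 3 to 60 N. Pads are 16 mm wide; open, the fingers measure 119 mm over their backs; the gripper's body (75 mm by 177 mm) begins 78 mm behind the grasp point.
Start: joints at [-1.373, 0.3, 1.521, -0, 1.321, -0.067], TCP at [0.144, -0.531, 0.205] pointing down, gripper open.
Joint ranges: [-3.03, 3.03], [-0.79, 2.21], [0.23, 2.52], [-1.04, 4.18], [0, 3.07], [-2.55, 2.55]. Speed limits (rad/s): [2.22, 2.22, 2.57, 3.14, 3.14, 3.14].

### API

Orientations are given as [roll, pitch, yaw] about the fixed x, y, z axes, in that order (R = Rz(yaw) Ry(pitch) Rx(roll)).
In Python, from station import ctrl gives the robot as it stands.
- The arm moves only by the shell command python3 -m pendant 'ROWS' [OPENING] [FORCE]. ROWS is JSON, a list of rows, each a list of 2 entries, a list of its own where there are three numbers: the shift along the world's x, y, z in cm, then the turn about the world's z in rad. A call has 1 to 20 rows; each row shifts and turns the commanded pose from where the row before left it; what a row does not reach is not made up. A row lasts 1/12 s, in which the tool goes at most 41.7 mm and 7.16 degrees, less where a joint would pass 70% of its speed; a pose out of reach is approached as far as the arm can. A call is refused whole if a number of a shift passes 4.17 or a number of a turn 0.125, either way. A call with a gripper value outside its range is refused whole. OPENING is the opening, from 0 (shut) to 1 (fully open), set as the call begins (- or left out, the last holds). The fingers move at their own pace and stop on an object; FORCE is the grip in N (left out, the last holds). Time passes only in rows, so rows that do not move let the fingers close. It gives the time, the measured TCP pose, the force, the opening and the grip force at its end, in the units of the state.
- ctrl.get_obs(): the state, without advancing time (a new reading comes with each control period).
- ctrl.camera(name): name is "side" or "top" or "wrist"; returns a dict with "color" (400x640x3 uint8, red, green, blue), "intrinsics" (3x3 intrinsics, pixels), "camera_from_world" (4x4, takes a point from world to camera coordinates). Camera axes: x right, y down, z forward; pixel columns grow to the right and rows downward; lengths in m; the calibration is good to about 2 mm. The wrist camera is an equidistant fisheye: a pixel r from the principal point sees the ray r / f radians off the axis. A picture is of the moment at which its call begins. There is no depth.
- ctrl.hand_in(): hands the job in; it is judged then, once.
The state is a dict: "time_s": time; "qpos": joint angles; "joint_vel": joint speeds; "tau": joint torques, N m; "ee_pos": TCP position; "eef_rot": TCP orientation; "force": force on the tool from outside, world axes, zero at the start; "moment": the same for the moment, N m; "grip_width": finger opening in m; "grip_force": force on a finger pad.
Only numpy, scipy, OpenCV 4.12 (cv2) and the standard library are available. Lean on these libraries where they do the work, as an engineer would, in place of code of your own. Each camera call takes 0.05 s, during which the arm holds its last target. There are 200 camera calls.

## Working session

There is one attempt and no reset: what is moved stays moved. The work goes in short steps, Python scripts to look and compute and a shell command to move; the robot and the scene stay as the last step left them, time stands still between calls to the robot, and variables do not carry over. Pictures are saved under pics/ and viewed, at most 10 in all, crops included, and the job is handed in when it is done.

```bash
mkdir -p pics
cat > h.py <<'E'
import numpy as np, cv2
from station import ctrl
def snap(n,f):
    c=ctrl.camera(n); cv2.imwrite('pics/'+f,c['color'][:,:,::-1]); np.savez('pics/'+f[:-4],**c); return c
def ray(c,u,v,fish=False):
    K=c['intrinsics'];T=c['camera_from_world'];R=T[:3,:3];o=-R.T@T[:3,3]
    x=(u-K[0,2])/K[0,0];y=(v-K[1,2])/K[1,1]
    if fish:
        r=np.hypot(x,y); d=np.array([x/r*np.sin(r),y/r*np.sin(r),np.cos(r)]) if r>0 else np.array([0,0,1.])
    else: d=np.array([x,y,1.])
    d=R.T@d; return o,d/np.linalg.norm(d)
def onz(c,u,v,z,fish=False):
    o,d=ray(c,u,v,fish); return o+d*(z-o[2])/d[2]
def tri(r1,r2):
    A=np.array([r1[1],-r2[1]]).T; s=np.linalg.lstsq(A,r2[0]-r1[0],rcond=None)[0]
    p=r1[0]+s[0]*r1[1];q=r2[0]+s[1]*r2[1]; return (p+q)/2,np.linalg.norm(p-q)
E
python3 - <<'E'
from h import *
a=snap('side','s0.png');b=snap('top','t0.png')
for c in(a,b):print(c['intrinsics'],c['camera_from_world'].round(3))
o=ctrl.get_obs();print(o['ee_pos'],o['eef_rot'],o['grip_width'],o['time_s'])
E
```

```text
[[483.04157662   0.         313.09857124]
 [  0.         483.04157662 197.35915327]
 [  0.           0.           1.        ]] [[-0.979 -0.202  0.016  0.545]
 [-0.126  0.547 -0.827  0.17 ]
 [ 0.158 -0.812 -0.561  1.251]
 [ 0.     0.     0.     1.   ]]
[[378.79288257   0.         324.31098775]
 [  0.         378.79288257 201.80900212]
 [  0.           0.           1.        ]] [[-0.004 -1.    -0.016  0.044]
 [-0.985  0.007 -0.174  0.566]
 [ 0.174  0.015 -0.985  1.036]
 [ 0.     0.     0.     1.   ]]
[ 0.1438939  -0.53062431  0.2049734 ] [-3.14063943e+00 -6.56990453e-05  2.64786453e-01] 0.09402244223184396 0.1
```

View pics/s0.png

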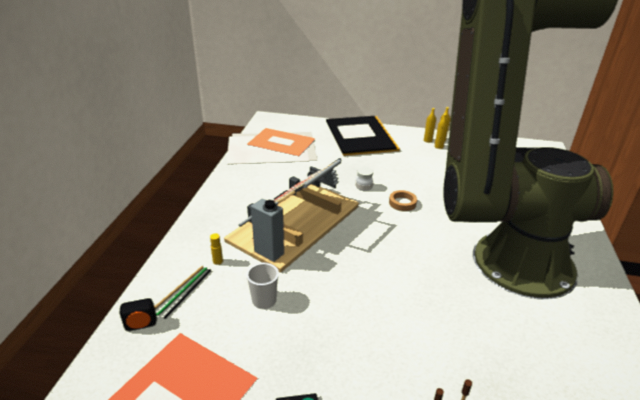

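View pics/t0.png

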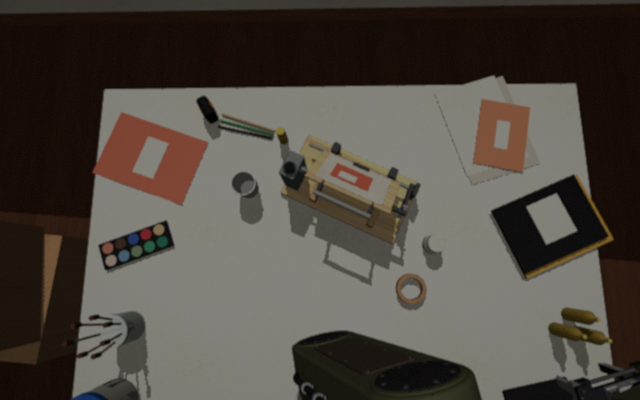

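The side view shows the post at about (267,230) with its button at about (270,204). In the top view the post is near (292,168), the handle runs from about (315,197) to (370,215), and the rack is near (408,195). The cup, jar, tape and glue stick are all clear of it. I'll zoom in on both views.

Run:
```python
import cv2,numpy as np
s=cv2.imread('pics/s0.png');t=cv2.imread('pics/t0.png')
a=cv2.resize(s[140:290,210:410],(800,600),interpolation=3)
b=cv2.resize(t[120:300,230:470],(800,600),interpolation=3)
b=np.clip(b*1.5,0,255).astype('u1')
a=cv2.resize(a,(400,300),interpolation=3)
out=np.zeros((600,800,3),'u1');out=b
cv2.imwrite('pics/z1.png',out)
cv2.imwrite('pics/z2.png',cv2.resize(s[150:270,220:380],(800,600),interpolation=3))
```

```text
(no output)
```

View pics/z1.png

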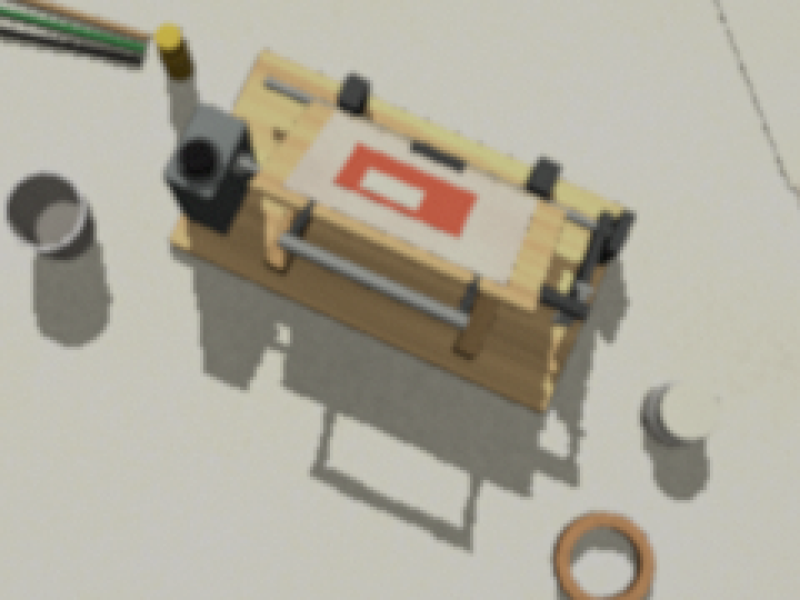

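View pics/z2.png

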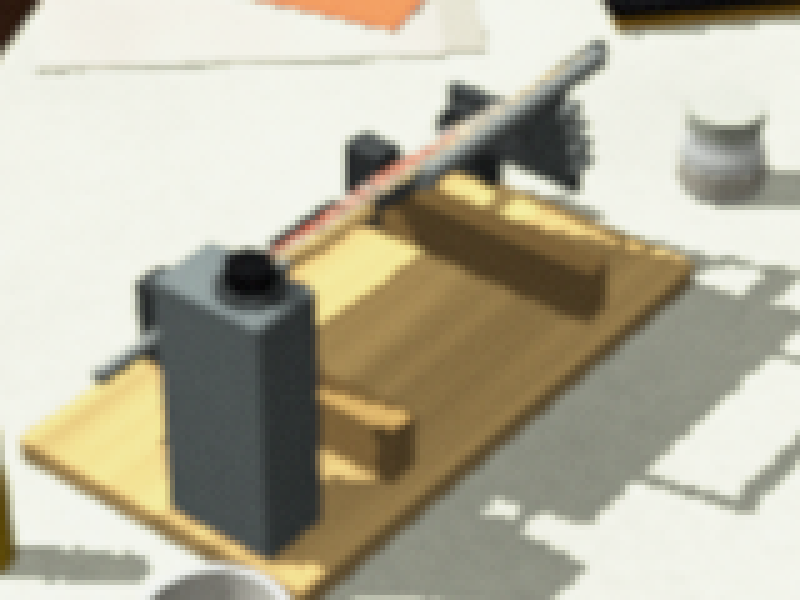

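Both crops are sharp enough to measure from. In the top image the button is at (289,167), the handle ends at (315,192) and (370,216), and the hinge rod's visible ends at about (311,145) and (401,183). In the side image the button is at (270.4,203).

Run:
```python
from h import *
s=dict(np.load('pics/s0.npz'));t=dict(np.load('pics/t0.npz'))
Z1=lambda x,y:(230+x*.3,120+y*.3); Z2=lambda x,y:(220+x*.2,150+y*.2)
print('button',tri(ray(s,*Z2(252,264)),ray(t,*Z1(197,155))), onz(t,*Z1(197,155),.181),onz(s,*Z2(252,264),.181))
A,B=(onz(t,*Z1(*p),.198) for p in((283,240),(466,320)));print('rod',A,B,(A+B)/2,np.linalg.norm(A-B),np.arctan2(*(B-A)[[1,0]]))
A,B=(onz(t,*Z1(*p),.06) for p in((267,82),(620,225)));print('hinge',A,B,np.arctan2(*(B-A)[[1,0]]))
A,B=(onz(t,*Z1(*p),.01) for p in((172,243),(545,408)));print('foot front',A,B,np.linalg.norm(A-B),np.arctan2(*(B-A)[[1,0]]))
A,B=(onz(s,*Z2(*p),.012) for p in((300,590),(692,262)));print('foot front s',A,B,np.linalg.norm(A-B),np.arctan2(*(B-A)[[1,0]]))
for n,p,z in(('cup',(50,205),.085),('jar',(688,408),.06),('tape',(605,565),.024),('glue',(168,38),.085)):print(n,onz(t,*Z1(*p),z))
```

```text
button (array([0.63644285, 0.12902936, 0.17849619]), np.float64(0.00032562286501556587)) [0.63592128 0.12877196 0.181     ] [0.6352027  0.13252508 0.181     ]
rod [0.56531147 0.06194838 0.198     ] [ 0.50433253 -0.07258208  0.198     ] [ 0.534822   -0.00531685  0.198     ] 0.1477053697732654 -1.9963682482883183
hinge [0.73475107 0.08157985 0.06      ] [ 0.60435275 -0.22052495  0.06      ] -1.9782715265966289
foot front [0.60164399 0.16926575 0.01      ] [ 0.45227045 -0.15931112  0.01      ] 0.36093657951500113 -1.9974753276655033
foot front s [0.60613253 0.16835254 0.012     ] [ 0.45139528 -0.16143652  0.012     ] 0.36428620812730267 -2.0095023022930545
cup [0.61992296 0.26300977 0.085     ]
jar [ 0.44826406 -0.26970263  0.06      ]
tape [ 0.31912475 -0.20270277  0.024     ]
glue [0.76671427 0.16571358 0.085     ]
```

```bash
python3 -m pendant '[[[0,0,2],0],[[0,0,3],0],[[0,0,3],0.0]]' 0; python3 -m pendant '[[[1.5,2,0],0.045],[[2.4,3.2,0],0.045],[[2.4,3.2,0],0.045],[[2.4,3.2,0],0.045],[[2.4,3.2,0],0.045],[[2.4,3.2,0],0.045],[[2.4,3.2,0],0.045],[[2.4,3.2,0],0.045],[[2.4,3.2,0],0.045],[[2.4,3.2,0],0.045],[[2.4,3.2,0],0.045],[[2.4,3.2,0],0.045],[[2.4,3.2,0],0.045],[[2.4,3.2,0],0.045],[[2.4,3.2,0],0.045],[[2.4,3.2,0],0.045],[[2.4,3.2,0],0.045],[[2.4,3.2,0],0.045],[[2.4,3.2,0],0.045],[[2.4,3.2,0],0.02]]'; python3 -m pendant '[[[0,0,0],0],[[0,0,0],0],[[0,0,0],0]]'
python3 - <<'E'
from h import *
c=snap('wrist','w0.png');print(c['intrinsics'],c['camera_from_world'].round(3)); s=snap('side','s1.png')
E
```

```text
time_s: 0.35
ee_pos: [0.1438, -0.5303, 0.2857]
eef_rot: [-3.139, -0.0, 0.265]
force: [-0.0, -0.8, 0.1]
grip_width: 0.0777
grip_force: 0.0
time_s: 2.02
ee_pos: [0.6157, 0.0991, 0.285]
eef_rot: [-3.141, 0.0, 1.143]
force: [0.2, -2.1, 0.9]
grip_width: 0.0003
grip_force: 0.0
time_s: 2.27
ee_pos: [0.6147, 0.0968, 0.285]
eef_rot: [-3.141, 0.001, 1.14]
force: [-0.9, 0.1, 0.8]
grip_width: 0.0006
grip_force: 0.0
[[309.70691629   0.         315.7320939 ]
 [  0.         309.70691629 195.86377094]
 [  0.           0.           1.        ]] [[ 0.908 -0.418  0.001 -0.519]
 [-0.401 -0.87   0.289  0.278]
 [-0.12  -0.263 -0.957  0.566]
 [ 0.     0.     0.     1.   ]]
```

View pics/w0.png

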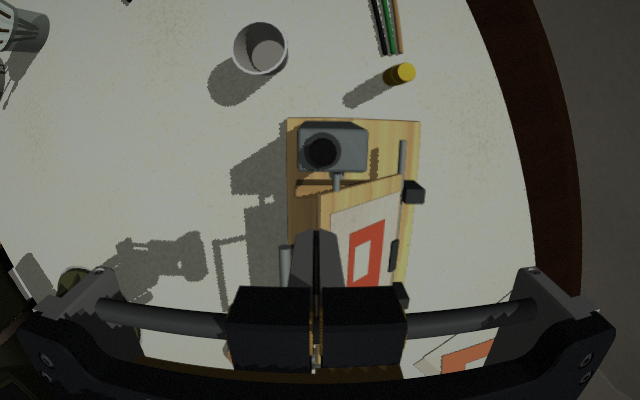

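The wrist view shows the button top centred at about (320,153) and the closed fingertips near (316,235), so the target is ahead of the fingers.

Run:
```python
from h import *
c=dict(np.load('pics/w0.npz'))
g=cv2.cvtColor(c['color'],cv2.COLOR_RGB2GRAY)
m=(g[125:180,298:345]<40).astype('u1');n,l,st,ce=cv2.connectedComponentsWithStats(m)
print([(st[i],ce[i]+[298,125]) for i in range(1,n) if st[i][4]>50])
t=dict(np.load('pics/t0.npz'))
for uv in((320,153),(321,151)):
  print(onz(c,*uv,.181,True),tri(ray(c,*uv,True),ray(t,289.1,166.6)))
print(ctrl.get_obs()['ee_pos'])
```

```text
[(array([  2,   0,  45,   3, 124], dtype=int32), array([322.96774194, 125.99193548])), (array([  6,  13,  33,  32, 797], dtype=int32), array([320.21580928, 152.80175659]))]
[0.63569528 0.13184942 0.181     ] (array([0.63618326, 0.13021012, 0.17630898]), np.float64(0.002383667673816612))
[0.6372999  0.13315841 0.181     ] (array([0.63758705, 0.13079322, 0.17117107]), np.float64(0.002415557122455686))
[0.61455717 0.09614949 0.28588706]
```

```bash
python3 -m pendant '[[[0.8,1.3,0],0],[[0.8,1.3,0],0],[[0.55,0.85,0],0],[[0,0,-2],0],[[0,0,-3],0],[[0,0,-2.5],0],[[0,0,-1.5],0],[[0,0,-0.5],0],[[0,0,0],0]]'; python3 -m pendant '[[[0,0,-0.4],0],[[0,0,-0.4],0],[[0,0,-0.4],0],[[0,0,-0.3],0],[[0,0,-0.2],0],[[0,0,0],0]]'
```

```text
time_s: 3.12
ee_pos: [0.636, 0.1308, 0.1901]
eef_rot: [-3.141, 0.001, 1.139]
force: [-0.3, 0.5, 0.8]
grip_width: 0.0003
grip_force: 0.0
time_s: 3.62
ee_pos: [0.6368, 0.1315, 0.1737]
eef_rot: [3.14, -0.0, 1.14]
force: [2.7, -1.1, 4.2]
grip_width: 0.0005
grip_force: 2.2
```

```bash
python3 -m pendant '[[[0,0,-0.2],0],[[0,0,-0.2],0],[[0,0,0],0]]'; python3 -m pendant '[[[0,0,0],0],[[0,0,0],0],[[0,0,0],0],[[0,0,0],0],[[0,0,0],0],[[0,0,0],0],[[0,0,0],0],[[0,0,0],0],[[0,0,0],0],[[0,0,0],0],[[0,0,0],0],[[0,0,0],0]]'
python3 - <<'E'
from h import *
a=snap('side','s2.png');b=snap('top','t2.png')
x=cv2.imread('pics/s2.png')[150:270,220:380];y=cv2.imread('pics/t2.png')[130:250,270:430]
cv2.imwrite('pics/z3.png',np.hstack([cv2.resize(x,(400,300),interpolation=3),cv2.resize(y,(400,300),interpolation=3)]))
E
```

```text
time_s: 3.87
ee_pos: [0.6369, 0.1316, 0.1712]
eef_rot: [3.14, -0.001, 1.14]
force: [-0.9, -2.6, 11.6]
grip_width: 0.0003
grip_force: 5.8
time_s: 4.87
ee_pos: [0.6369, 0.1316, 0.1712]
eef_rot: [3.14, -0.001, 1.14]
force: [-1.3, -2.3, 11.8]
grip_width: 0.0002
grip_force: 6.2
```

View pics/z3.png

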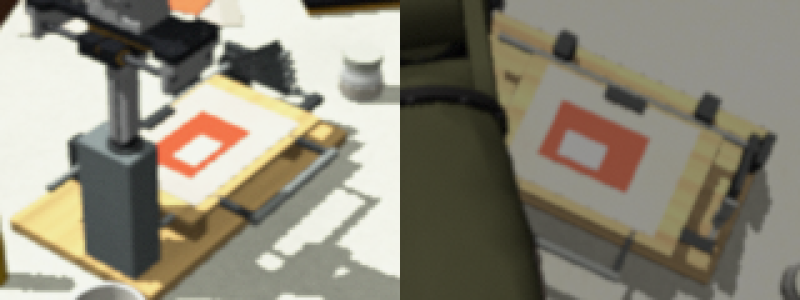

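The button is fully down and the board lies flat. The rod is now visible in both views, low on the front side. Next I retract, move above the rod and look from there.

```bash
python3 -m pendant '[[[0,0,1],0],[[0,0,2],0],[[0,0,3],0],[[0,0,3],0]]'; python3 -m pendant '[[[-1.5,-1.1,0],0],[[-2.3,-1.7,0],0],[[-2.3,-1.7,0],0],[[-2.3,-1.7,0],0],[[-2.3,-1.7,0],0],[[-2.3,-1.7,0],0],[[-2,-1.5,0],0],[[0,0,-2],0],[[0,0,-3],0],[[0,0,-3],0],[[0,0,-2],0],[[0,0,0],0],[[0,0,0],0]]' 0.4
python3 - <<'E'
from h import *
snap('wrist','w1.png');snap('top','t3.png');snap('side','s3.png')
x=cv2.imread('pics/w1.png')[100:400,120:520]
y=cv2.imread('pics/s3.png')[170:270,240:400]
cv2.imwrite('pics/z4.png',np.hstack([cv2.resize(x,(480,360),interpolation=3),cv2.copyMakeBorder(cv2.resize(y,(320,200),interpolation=3),0,160,0,0,0)]))
E
```

```text
time_s: 5.3
ee_pos: [0.6358, 0.1318, 0.2599]
eef_rot: [-3.139, 0.001, 1.14]
force: [-0.3, 0.6, 1.4]
grip_width: 0.0003
grip_force: 0.0
time_s: 6.38
ee_pos: [0.4862, 0.0208, 0.1595]
eef_rot: [-3.14, 0.001, 1.14]
force: [0.3, -0.2, -0.2]
grip_width: 0.038
grip_force: 0.0
```

View pics/z4.png

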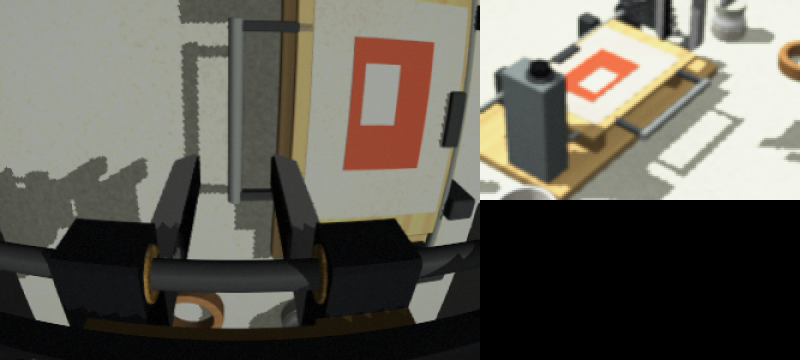

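In the wrist image the rod runs from (316.7,116.7) to (315.8,266.7), about midway between the open fingers. In the side image it runs from (324,236.5) to (354,214).

Run:
```python
from h import *
w=dict(np.load('pics/w1.npz'));s=dict(np.load('pics/s3.npz'))
P=[];
for a,b in(((316.7,117),(324,236.5)),((315.8,266.5),(354,214))):
  print('tri',tri(ray(w,*a,True),ray(s,*b)));P.append(onz(w,*a,.06,True))
A,B=P;print(A,B,(A+B)/2,np.linalg.norm(A-B),np.arctan2(*(B-A)[[1,0]]))
print(ctrl.get_obs()['ee_pos'],ctrl.get_obs()['eef_rot'])
```

```text
tri (array([0.51490431, 0.08685438, 0.06477865]), np.float64(0.006927950929780774))
tri (array([ 0.45220954, -0.05478191,  0.04492876]), np.float64(0.0005705095596847218))
[0.51825025 0.08729523 0.06      ] [ 0.45555564 -0.04708276  0.06      ] [0.48690294 0.02010624 0.06      ] 0.1482837115048393 -2.0073310820824233
[0.48713653 0.02074884 0.16109434] [ 3.13953377e+00 -9.61576941e-04  1.13992800e+00]
```

The rod's middle is at (0.487,0.020), at about 0.06 m height and in line with the gripper. I'll go down and grip.

```bash
python3 -m pendant '[[[0,0,-2],0],[[0,0,-3],0],[[0,0,-3],0],[[0,0,-2],0],[[0,0,-1.3],0],[[0,0,-0.6],0],[[0,0,0],0]]' && python3 -m pendant '[[[0,0,0],0],[[0,0,0],0],[[0,0,0],0],[[0,0,0],0],[[0,0,0],0],[[0,0,0],0]]' 0 25
```

```text
time_s: 7.12
ee_pos: [0.4865, 0.0207, 0.0404]
eef_rot: [-3.141, 0.0, 1.14]
force: [0.1, 0.6, -0.1]
grip_width: 0.0373
grip_force: 0.0
time_s: 7.62
ee_pos: [0.486, 0.021, 0.0408]
eef_rot: [-3.141, -0.0, 1.14]
force: [-4.6, 2.7, 4.5]
grip_width: 0.0116
grip_force: 25.0
```

```bash
f(){ grep -E 'ee_pos|^force'|tr '\n' ' ';echo; }
for i in 1 2 3 4 5; do python3 -m pendant '[[[0.02,-0.01,0.4],0],[[0,0,0],0],[[0,0,0],0]]'|f; done
for i in 1 2 3 4 5; do python3 -m pendant '[[[0.054,-0.025,0.395],0],[[0,0,0],0],[[0,0,0],0]]'|f; done
```

```text
ee_pos: [0.486, 0.021, 0.0444] force: [-2.1, 4.1, -5.1] 
ee_pos: [0.4861, 0.0209, 0.0484] force: [-3.7, 5.5, -6.2] 
ee_pos: [0.4862, 0.0208, 0.0523] force: [-3.6, 5.0, -5.6] 
ee_pos: [0.4864, 0.0207, 0.0562] force: [-3.1, 5.3, -6.8] 
ee_pos: [0.4867, 0.0206, 0.0603] force: [-2.9, 4.9, -5.7] 
ee_pos: [0.487, 0.0204, 0.0643] force: [-3.6, 5.6, -5.3] 
ee_pos: [0.4875, 0.0202, 0.0682] force: [-5.3, 7.1, -3.9] 
ee_pos: [0.488, 0.02, 0.0722] force: [-5.4, 6.6, -2.5] 
ee_pos: [0.4885, 0.0197, 0.0762] force: [-7.2, 5.7, -1.3] 
ee_pos: [0.4891, 0.0195, 0.0799] force: [-4.4, 6.4, -7.5]
```

The first click is clear: the force falls from z 0.060 to 0.076, then jumps as peg 2 engages at about 0.19 rad. I'll continue.

```bash
f(){ grep -E 'ee_pos|^force'|tr '\n' ' ';echo; }
for i in 1 2 3 4 5; do python3 -m pendant '[[[0.09,-0.042,0.387],0],[[0,0,0],0],[[0,0,0],0]]'|f; done
for i in 1 2 3 4 5; do python3 -m pendant '[[[0.124,-0.058,0.376],0],[[0,0,0],0],[[0,0,0],0]]'|f; done
```

```text
ee_pos: [0.4898, 0.0192, 0.0837] force: [-6.1, 6.8, -6.0] 
ee_pos: [0.4905, 0.0188, 0.0876] force: [-8.0, 7.6, -4.6] 
ee_pos: [0.4914, 0.0184, 0.0915] force: [-8.2, 6.9, -3.0] 
ee_pos: [0.4923, 0.018, 0.0955] force: [-8.4, 6.5, -2.3] 
ee_pos: [0.4933, 0.0175, 0.0995] force: [-9.8, 8.2, -0.9] 
ee_pos: [0.4942, 0.0171, 0.103] force: [-9.5, 8.8, -2.6] 
ee_pos: [0.4952, 0.0166, 0.1065] force: [-10.8, 9.4, -3.5] 
ee_pos: [0.4963, 0.0161, 0.1103] force: [-12.3, 8.6, -2.6] 
ee_pos: [0.4976, 0.0155, 0.1141] force: [-12.6, 9.0, -0.7] 
ee_pos: [0.4989, 0.0149, 0.1181] force: [-13.1, 8.3, -0.2]
```

Click 2 shows too: the force jumps at about 0.312 rad, so the next jump should come near 0.44. I'll ease the radial load and continue in small steps to about 0.46.

```bash
f(){ grep -E 'ee_pos|^force'|tr '\n' ' ';echo; }
for i in 1 2 3 4; do python3 -m pendant '[[[0.06,-0.03,0.22],0],[[0,0,0],0],[[0,0,0],0]]'|f; done
```

```text
ee_pos: [0.4997, 0.0145, 0.1203] force: [-10.5, 7.6, -0.2] 
ee_pos: [0.5006, 0.0141, 0.1227] force: [-9.0, 6.3, -0.5] 
ee_pos: [0.5015, 0.0137, 0.125] force: [-7.8, 5.3, -0.7] 
ee_pos: [0.5024, 0.0133, 0.1273] force: [-6.6, 5.4, -0.8]
```

```bash
f(){ grep -E 'ee_pos|^force'|tr '\n' ' ';echo; }
for i in 1 2 3; do python3 -m pendant '[[[0.03,-0.015,0.12],0],[[0,0,0],0],[[0,0,0],0]]'|f; done
python3 - <<'E'
from h import *
snap('side','s5.png');snap('top','t5.png')
x=cv2.imread('pics/s5.png')[150:270,240:400];y=cv2.imread('pics/t5.png')[130:250,330:490]
cv2.imwrite('pics/z5.png',np.hstack([cv2.resize(x,(400,300),interpolation=3),cv2.resize(y,(400,300),interpolation=3)]))
E
```

```text
ee_pos: [0.5028, 0.013, 0.1282] force: [-2.6, 5.4, -4.2] 
ee_pos: [0.5033, 0.0128, 0.1295] force: [-3.2, 5.5, -4.2] 
ee_pos: [0.5036, 0.0126, 0.1305] force: [-2.0, 5.0, -8.4]
```

View pics/z5.png

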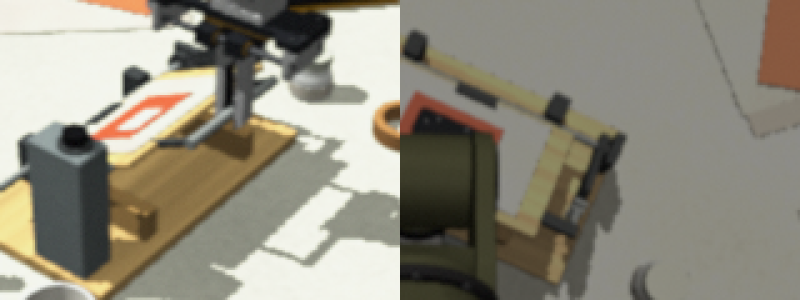

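The third jump came at z of about 0.130, tilt about 0.46, so the pawl is in the gap behind peg 3, meeting peg 4. I'll hold here and check that it stays still.

```bash
python3 -m pendant '[[[0,0,0],0],[[0,0,0],0],[[0,0,0],0],[[0,0,0],0],[[0,0,0],0],[[0,0,0],0],[[0,0,0],0],[[0,0,0],0]]'
python3 - <<'E'
from h import *
# rod height check: visible left end of rod, side view, before lift vs now
s=dict(np.load('pics/s5.npz'))
o,d=ray(s,240+185/2.5,150+146/2.5)   # left rod end
e0=np.array([.5183,.0873,.06]);u=np.array([.907,-.422,0]);h=e0+.2*u
for th in(.40,.43,.46,.49):
  p=h-.2*np.cos(th)*u+[0,0,.2*np.sin(th)]
  T=s['camera_from_world'];q=s['intrinsics']@(T[:3,:3]@p+T[:3,3]);q/=q[2];print(th,((q[:2]-[240,150])*2.5).round(1))
E
```

```text
time_s: 15.13
ee_pos: [0.5036, 0.0126, 0.1304]
eef_rot: [-3.14, -0.0, 1.14]
force: [-1.1, 5.8, -8.2]
grip_width: 0.011
grip_force: 25.0
0.4 [192.1 151.9]
0.43 [190.3 146.5]
0.46 [188.3 141.1]
0.49 [186.1 135.7]
```

```bash
python3 -c "
from station import ctrl
print(ctrl.hand_in())"
```

```text
the job is handed in; nothing more can be done
None
```

I pressed the release button fully and the board dropped flat. I then lifted it by its handle through three felt clicks and handed the job in at about 15 s, with the board held still at a tilt of about 0.46 rad; the hand-in gave no verdict.

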